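# Load the sample shuttle and index it to the next hole

### The job

Stand one brass sample cup in each of the two round pockets of the shuttle's carriage, upright and right down on the pocket floor (which cup goes where does not matter). Then pull up the red lock plunger, slide the carriage away from the robot to the very next hole (the one with the green mark), and let the pin in. Finish while holding the red knob between the fingers and pressing it down so that the pin is fully home: do not let go at the end; keep the cups upright all the time and leave the steel tin, the amber jar and the small weight where they are.

Things in the scene. Friction and masses are not known exactly. Their poses are not given: they have to be found in the camera images.
- cup_a: brass sample cup filled to the rim with hard black asphalt: solid upright cylinder, 50 mm diameter, 50 mm tall, about 220 g, standing on the bench. Origin: centre of its underside, z up.
- cup_b: the second brass sample cup, identical to cup_a.
- shuttle: fixed white shuttle base, blue panels, top 36 mm above the bench. Origin: on the bench; x = the carriage's sliding direction, away from the robot (within 0.3 rad of world x), z up. The base spans x -165 to +225, y -85 to +85 mm. A steel strip, 40 mm wide, top at 52 mm, runs along y = -50 mm; it has three 13 mm holes, at x = -65, -5 and +55 mm.
- carriage (a joint): travel (m) along the shuttle's x of the aluminium carriage, 160 x 80 mm, top 74 mm above the bench, with a lug on its right carrying the plunger. 0: locked in the first hole (start); 0.060: at the next hole (green mark); 0.120: last hole, one too far. Friction 1.5 N plus light damping, no spring. With the pin in a hole it moves only about 1.5 mm either way.
- pocket_near (a point): centre of the floor of the carriage's pocket nearer to the robot, 60 mm above the bench: a round hole, 54 mm diameter, 14 mm deep (mouth 74 mm above the bench). Moves with the carriage. A seated cup stands out 36 mm above the carriage. Its axes are parallel to the shuttle's.
- pocket_far (a point): the same for the other pocket, 80 mm farther along the shuttle's x axis.
- knob: red round knob of the lock plunger, 30 mm diameter, 26 mm tall, axis vertical. Origin: centre of its underside, 88 mm above the bench when fully home, 92 at rest. Moves with carriage and plunger. It is on the lug, 80 mm to the right (shuttle -y) of the pockets' line, midway between them in x. Below it a dark boss, 24 mm diameter, 74 to 86 mm above the bench.
- plunger (a joint): height (m) of the plunger over fully home: 0 to 0.022, up positive. Left alone it rests 4 mm up on a rubber collar, pin still in the hole; about 3 N down presses it fully home (0). When raised, a spring pulls it down, 0.7 N per mm (10 N at 18 mm). Pin 10 mm diameter, round tip; clear of the strip when over 14 mm up; between holes it rides on the strip at 14 mm.
- next_hole (a point): centre of the mouth of the middle hole of the strip (green mark beside it), on the strip's top face, 52 mm above the bench: the hole to go to.
- tin: small open steel cup, 54 mm diameter, 50 mm tall: bystander, leave alone. Origin: centre of underside.
- jar: small amber glass jar with a white cap, 52 mm diameter, 55 mm tall: bystander, leave alone. Origin: centre of underside.
- weight: small knobbed steel weight, 38 mm diameter, 42 mm tall: bystander, leave alone. Origin: centre of underside.
Things that resemble listed ones, but are neither listed nor needed, are in the scene too. What is shaped like the cup_b but pink or purple is not meant.

How it is judged:
By the outcome, as a careful person would: the job done as asked, in the order asked, and still so for the second after the job is handed in, while the arm keeps its last pose, push and grip.
It also fails if it takes over 72 s, if anything falls off the work surface, if the arm or the gripper's body presses on something with over 40 N, if the wrist force passes 120 N, or if a joint passes its speed limit or range.

### The arm

A 7-joint arm with a two-finger parallel gripper is mounted at the origin on the work surface. World frame = base frame: x ahead of the robot, y to its left, z up, the work surface at z = 0. Lengths are in m, angles in rad, forces in N, time in s.
With the tool pointing down it reaches from about 0.425 to 0.95 m from the base axis. Payload 4.7 kg.
Tool frame: the origin (TCP) lies at the very end of the fingers, on their centre line; the grasp point (between the pads) lies 19 mm behind it; z points along the fingers, y is the line along which they close (so a half turn about z gives the same grasp; the last joint's range is limited). The gripper opens to 87 mm and grips with 3 to 60 N. Pads are 19 mm wide; open, the fingers measure 117 mm over their backs; the gripper's body (75 mm by 190 mm) begins 51 mm behind the grasp point.
Start: joints at [1.226, 0.469, -0.049, 1.532, 0.024, 1.141, -0.082], TCP at [0.21, -0.642, 0.223] pointing down, gripper open.
Joint ranges: [-2.59, 2.59], [-0.33, 1.99], [-1.39, 1.29], [0.1, 2.45], [-1.04, 4.18], [0.21, 1.99], [-2.66, 2.66]. Speed limits (rad/s): [2.57, 2.57, 3.14, 3.14, 3.14, 3.14, 3.14].

### API

Orientations are given as a unit quaternion [x, y, z, w].
In Python, from plant import r, grab_frame, get_calibration, ticket gives the robot as it stands. The module is installed in compiled form; this text tells all that it offers.
- The arm moves only by the tool arm_command, never from a script. Its argument "rows" is a list of rows, each a list of 3 entries, a list of its own where there are three numbers: the turn, a rotation vector about the tool's x, y, z in rad, then the shift along the tool's x, y, z in m, then the finger opening in m, from 0 to 0.087. In form: [[[ax, ay, az], [dx, dy, dz], fingers], ...]. A call has 1 to 20 rows; each row shifts and turns the commanded pose from where the row before left it, along the tool's axes as they then stand; what a row does not reach is not made up. A row lasts 1/8 s, in which the tool goes at most 62.5 mm and 10.7 degrees, less where a joint would pass 70% of its speed; a pose out of reach is approached as far as the arm can. A call with a gripper value outside its range is refused whole. The fingers move at their own pace and stop on an object; "force" is the grip in N (left out, the last holds). Time passes only in rows, so rows that do not move let the fingers close. It gives the time, the measured TCP pose, the force, the opening and the grip force at its end, in the units of the state.
- r.get_state(): the state, without advancing time (a new reading comes with each control period).
- grab_frame(name): name is "side" or "top" or "wrist"; returns (picture, depth): 420x560x3 uint8, blue, green, red; 420x560 float32, m along the optical axis (not along the pixel's ray), 0 where there is no reading.
- get_calibration(name): a dict with "fx", "fy", "cx", "cy" (pixels), "T" (4x4, takes a point from camera to world coordinates). Camera axes: x right, y down, z forward; pixel columns grow to the right and rows downward; lengths in m; the calibration is good to about 2 mm. A picture is of the moment at which its call begins: read the wrist's pose just before it. get_calibration takes no time and is no camera call; for the wrist camera it gives the pose at the moment of the call.
- ticket.finish_job(): hands the job in; it is judged then, once.
The state is a dict: "t": time; "joint_pos": joint angles; "joint_vel": joint speeds; "tau": joint torques, N m; "tool_pos": TCP position; "orientation": TCP orientation; "contact_force": force on the tool from outside, world axes, zero at the start; "wrist_torque": the same for the moment, N m; "opening": opening from 0.0 (shut) to 1.0 (fully open); "grip_force": force on a finger pad.
Only numpy, scipy, OpenCV 4.12 (cv2) and the standard library are available. Lean on these libraries where they do the work, as an engineer would, in place of code of your own. Each camera call takes 0.05 s, during which the arm holds its last target. There are 200 camera calls.

## Working session

There is one attempt and no reset: what is moved stays moved. The work goes in short steps, Python scripts to look and compute and a tool call to move; the robot and the scene stay as the last step left them, time stands still between calls to the robot, and variables do not carry over. Pictures are saved under pics/ and viewed, at most 10 in all, crops included, and the job is handed in when it is done.

Besides the shell and the picture viewer there is one more tool, called by a JSON object that holds its "fn" and its "kwargs". arm_command: Moves the arm, as the interface text tells. Its arguments: {"type":"object","properties":{"rows":{"type":"array"},"force":{"type":"number"}},"required":["rows"]}

```bash
mkdir -p pics
cat > h.py <<'E'
import numpy as np, cv2
from plant import r, grab_frame, get_calibration, ticket
def ray(c,u,v,z):
    T=np.array(c["T"]); d=T[:3,:3]@np.array([(u-c["cx"])/c["fx"],(v-c["cy"])/c["fy"],1]); o=T[:3,3]
    return o+d*(z-o[2])/d[2]
def pt(c,u,v,d):
    T=np.array(c["T"]); return T[:3,:3]@(np.array([(u-c["cx"])/c["fx"],(v-c["cy"])/c["fy"],1])*d)+T[:3,3]
E
python3 - <<'E'
from h import *
for n in ("top","side"):
    p,d=grab_frame(n); c=get_calibration(n); cv2.imwrite(f"pics/{n}0.png",p); np.savez(f"{n}0.npz",p=p,d=d,T=c["T"],k=[c["fx"],c["fy"],c["cx"],c["cy"]])
    print(n,np.round(c["T"],3).tolist(),c["fx"],c["cx"],c["cy"])
s=r.get_state(); print(s["t"],s["tool_pos"],s["orientation"],s["opening"],s["contact_force"])
E
```

```text
top [[0.025, -0.99, 0.135, 0.419], [-1.0, -0.026, -0.004, 0.033], [0.008, -0.135, -0.991, 1.228], [0.0, 0.0, 0.0, 1.0]] 543.1111625133924 276.1130604997386 207.06088566943382
side [[-0.899, -0.312, 0.307, 0.273], [-0.438, 0.648, -0.623, 0.654], [-0.005, -0.695, -0.719, 0.792], [0.0, 0.0, 0.0, 1.0]] 428.13987488114316 273.0817992592037 203.58579458310444
0.1 [ 0.20946112 -0.64112373  0.2216157 ] [ 9.87562151e-01  1.57226783e-01 -1.63387052e-04 -8.42019641e-04] 0.9987656879783525 [ 0.64049175 -1.21575201 -0.35681083]
```

View pics/top0.png

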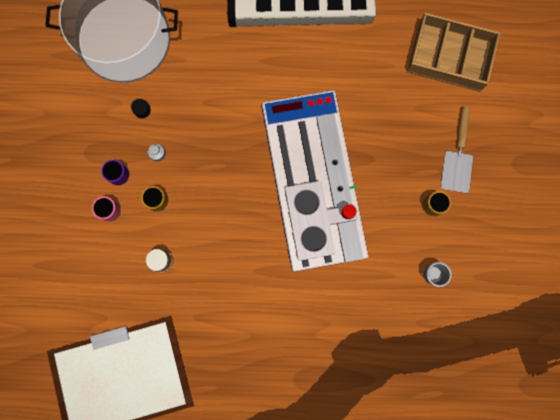

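View pics/side0.png

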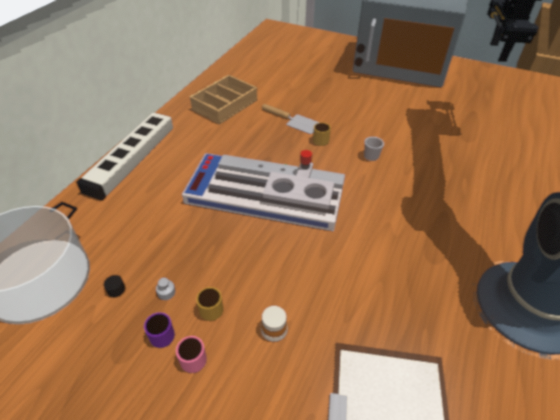

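The top view shows brass cups at (153,198) and (439,203). The similar items are purple (114,172), pink (104,208), the steel tin (438,274), the jar (157,260) and the weight (156,152). The pockets are at (307,202) and (314,239), the red knob at (349,212) and the green mark at (352,187). The side view agrees, with brass at (209,304) and (322,134). Only these two have brass-coloured walls. I'll measure them and confirm in one crop.

Run:
```python
from h import *
f=np.load("top0.npz"); p,d=f["p"],f["d"]; k=f["k"]; c=dict(T=f["T"],fx=k[0],fy=k[1],cx=k[2],cy=k[3])
a=cv2.resize(p[140:240,80:200],None,fx=3.3,fy=4,interpolation=2); a=cv2.resize(p[140:240,80:200],(480,400)); b=cv2.resize(p[160:240,400:480],(300,300)); b=cv2.copyMakeBorder(b,0,100,0,0,0)
cv2.imwrite("pics/crop1.png",np.hstack([a,b]))
hsv=cv2.cvtColor(p,cv2.COLOR_BGR2HSV)
# dark asphalt discs (inside rim) on top face z=.05 ; pockets at z .074 mouth/.06 floor
dark=((hsv[...,2]<45)*255).astype(np.uint8)
for n,(u,v),z in (("cupL",(153,198),.05),("cupR",(439,203),.05)):
    m=np.zeros_like(dark); m[v-18:v+19,u-18:u+19]=dark[v-18:v+19,u-18:u+19]
    cs,_=cv2.findContours(m,0,1); q=max(cs,key=cv2.contourArea); (x,y),e,_=cv2.fitEllipse(q)
    P=ray(c,x,y,z); print(n,x,y,e,np.round(P,4),"depth z",np.round(pt(c,x,y,d[int(y),int(x)]),4), "diam",np.mean(e)*d[int(y),int(x)]/k[0])
for n,(u,v) in (("far",(307,202)),("near",(314,239))):
    m=((hsv[...,2]<95)*255).astype(np.uint8); w=np.zeros_like(m); w[v-17:v+18,u-17:u+18]=m[v-17:v+18,u-17:u+18]
    cs,_=cv2.findContours(w,0,1); q=max(cs,key=cv2.contourArea); (x,y),e,_=cv2.fitEllipse(q)
    print(n,x,y,e,np.round(ray(c,x,y,.06),4),np.round(ray(c,x,y,.074),4),"depth",np.round(pt(c,x,y,d[int(y),int(x)]),4))
red=cv2.inRange(hsv,(0,150,100),(6,255,255))|cv2.inRange(hsv,(172,150,100),(180,255,255)); red[:150]=0
cs,_=cv2.findContours(red,0,1); 
for q in cs:
    if cv2.contourArea(q)>40:
        (x,y),R=cv2.minEnclosingCircle(q); print("red",x,y,R,np.round(ray(c,x,y,.118),4),np.round(pt(c,x,y,d[int(y),int(x)]),4))
```

```text
cupL 152.2671661376953 196.8922882080078 (17.221635818481445, 18.008129119873047) [0.5955 0.3003 0.05  ] depth z [0.5951 0.2998 0.0522] diam 0.038520340516448794
cupR 439.3098449707031 201.8993377685547 (17.09493064880371, 17.7758731842041) [ 0.6009 -0.3297  0.05  ] depth z [ 0.6011 -0.3302  0.0483] diam 0.03836102379627284
far 306.36529541015625 201.96380615234375 (22.478219985961914, 23.29875946044922) [ 0.5916 -0.037   0.06  ] [ 0.5895 -0.0361  0.074 ] depth [ 0.5918 -0.037   0.0589]
near 313.3064880371094 238.5041046142578 (23.227737426757812, 23.489309310913086) [ 0.5124 -0.0533  0.06  ] [ 0.5113 -0.0523  0.074 ] depth [ 0.5125 -0.0533  0.0597]
red 348.7049255371094 211.1639404296875 7.045558452606201 [ 0.5661 -0.1211  0.118 ] [ 0.566 -0.121  0.119]
```

View pics/crop1.png

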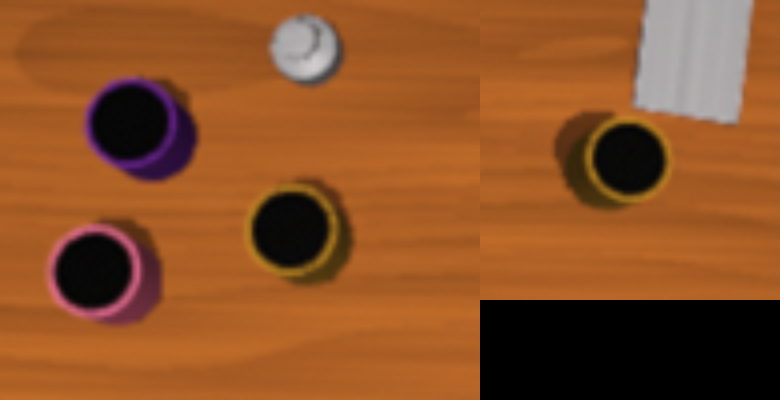

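The crop confirms it: the brass rims are at (153,198) and (439,203), and the purple, pink and steel items are excluded. The pockets are 81 mm apart, giving a shuttle yaw of about 0.203, and the knob fits. I'll turn the tool to that yaw and take a close look at the carriage first.

```bash
cat >> h.py <<'E'
from scipy.spatial.transform import Rotation as Ro
def to(x,y,z):
    s=r.get_state(); R=Ro.from_quat(s["orientation"]).as_matrix()
    yaw=np.arctan2(R[1,0],R[0,0])
    print("t",round(s["t"],2),"pos",np.round(s["tool_pos"],4),"yaw",round(yaw,4),"zax",np.round(R[:,2],4),"F",np.round(s["contact_force"],1),"op",round(s["opening"]*.087,4))
    print("tool delta",np.round(R.T@(np.array([x,y,z])-s["tool_pos"]),4))
def view(n,f):
    c=get_calibration(n); p,d=grab_frame(n); cv2.imwrite("pics/"+f+".png",p); np.savez(f+".npz",p=p,d=d); return p,d,c
E
python3 -c "
from h import *
R=Ro.from_rotvec([0,0,.2035])*Ro.from_rotvec([np.pi,0,0])
print(R.inv().apply(np.array([.545,-.075,.26])-r.get_state()['tool_pos']))
print((Ro.from_quat(r.get_state()['orientation']).inv()*R).as_rotvec())"
```

```text
[ 0.44302778 -0.48663005 -0.0383843 ]
[-0.00170942  0.00015411  0.11226385]
```

{"fn": "arm_command", "kwargs": {"rows": [[[-0.0017,0,0.112],[0,0,0],0.087],[[0,0,0],[0.037,-0.0406,-0.0032],0.087],[[0,0,0],[0.037,-0.0406,-0.0032],0.087],[[0,0,0],[0.037,-0.0406,-0.0032],0.087],[[0,0,0],[0.037,-0.0406,-0.0032],0.087],[[0,0,0],[0.037,-0.0406,-0.0032],0.087],[[0,0,0],[0.037,-0.0406,-0.0032],0.087],[[0,0,0],[0.037,-0.0406,-0.0032],0.087],[[0,0,0],[0.037,-0.0406,-0.0032],0.087],[[0,0,0],[0.037,-0.0406,-0.0032],0.087],[[0,0,0],[0.037,-0.0406,-0.0032],0.087],[[0,0,0],[0.037,-0.0406,-0.0032],0.087],[[0,0,0],[0.037,-0.0406,-0.0032],0.087],[[0,0,0],[0,0,0],0.087],[[0,0,0],[0,0,0],0.087]], "force": 30}}

```text
t: 1.98
tool_pos: [0.5454, -0.0751, 0.2596]
orientation: [0.995, 0.102, -0.001, 0.001]
contact_force: [-0.1, -0.8, -0.7]
opening: 1.001
grip_force: 0.0
```

Run:
```python
from h import *
to(.545,-.075,.26)
p,d,c=view("wrist","w1"); print(np.round(c["T"],3).tolist(),c["fx"],c["cx"],c["cy"])
for n,P in (("near",(.5124,-.0533,.06)),("far",(.5916,-.037,.06)),("knob",(.566,-.121,.118))):
    T=np.array(c["T"]); q=T[:3,:3].T@(np.array(P)-T[:3,3]); print(n,q[0]/q[2]*c["fx"]+c["cx"],q[1]/q[2]*c["fy"]+c["cy"])
```

```text
t 1.98 pos [ 0.5454 -0.0751  0.2596] yaw 0.2037 zax [-9.0e-04 -2.2e-03 -1.0e+00] F [-0.1 -0.8 -0.7] op 0.0871
tool delta [-0.0004 -0.0002 -0.0004]
[[0.203, -0.94, -0.276, 0.621], [-0.979, -0.194, -0.059, -0.059], [0.002, 0.282, -0.959, 0.422], [0.0, 0.0, 0.0, 1.0]] 310.41709265650275 276.49283495327285 213.4933486358018
near 253.29817894676765 212.8605182351853
far 251.88780926712116 144.8642622282056
knob 325.5272054612781 191.8822573511221
```

View pics/w1.png

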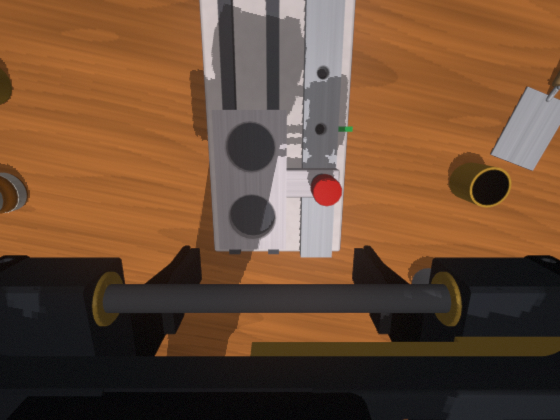

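The wrist picture shows the pockets at (251,147) and (252,215), the knob at (326,190), the green mark at (345,129) beside the hole at (320,129), and the right cup at (490,186). I'll measure all of them in this view.

Run:
```python
from h import *
f=np.load("w1.npz"); p,d=f["p"],f["d"]; c=get_calibration("wrist")
g=cv2.cvtColor(p,cv2.COLOR_BGR2GRAY); hsv=cv2.cvtColor(p,cv2.COLOR_BGR2HSV)
# world points of all pixels from depth
v,u=np.mgrid[:420,:560]; T=np.array(c["T"])
W=(np.stack([(u-c["cx"])/c["fx"],(v-c["cy"])/c["fy"],np.ones(u.shape)],-1)*d[...,None])@T[:3,:3].T+T[:3,3]
for n,(a,b) in (("far",(251,147)),("near",(252,215))):
    m=np.zeros(g.shape,np.uint8); m[b-32:b+33,a-34:a+34]=((W[b-32:b+33,a-34:a+34,2]<.066)&(g[b-32:b+33,a-34:a+34]<90))*255
    m=cv2.morphologyEx(m,cv2.MORPH_OPEN,np.ones((5,5))); n_,l,st,ct=cv2.connectedComponentsWithStats(m); k=l[b,a]
    q=max(cv2.findContours((l==k).astype(np.uint8),0,1)[0],key=cv2.contourArea); (x,y),e,_=cv2.fitEllipse(q)
    print(n,x,y,e,np.round(ray(c,x,y,.06),4),np.round(ray(c,x,y,.074),4),"z",round(W[b,a,2],4),"bbox",st[k])
    z=W[l==k]; print("  floor mean",z.mean(0).round(4), "floor xy-ext", np.ptp(z[:,0]).round(3),np.ptp(z[:,1]).round(3))
    gb=W[b,a-36:a+37,2]; print((gb*1000).round().astype(int)[::3])
red=cv2.inRange(hsv,(0,150,60),(6,255,255)); red[:150]=0
q=max(cv2.findContours(red,0,1)[0],key=cv2.contourArea); (x,y),R=cv2.minEnclosingCircle(q)
sel=(red>0)&(W[...,2]>.112); print("knob",x,y,R,"top mean",W[sel].mean(0).round(4),sel.sum(), (W[sel].max(0)+W[sel].min(0))[:2]/2)
m=np.zeros(g.shape,np.uint8); m[160:215,455:520]=((g[160:215,455:520]<40)&(W[160:215,455:520,2]>.04))*255
q=max(cv2.findContours(m,0,1)[0],key=cv2.contourArea); (x,y),e,_=cv2.fitEllipse(q); print("cupR",x,y,e,np.round(ray(c,x,y,.05),4), W[int(y),int(x)].round(4))
```

```text
far 250.07412719726562 146.5709228515625 (46.32838439941406, 48.11698532104492) [ 0.5892 -0.0363  0.06  ] [ 0.5904 -0.0372  0.074 ] z 0.0615 bbox [ 227  123   47   48 1817]
  floor mean [ 0.5891 -0.0363  0.0606] floor xy-ext 0.054 0.054
[ 74  75 422  74  61  60  61  61  61  59  61  60  62  61  61  60  60  60
  61  61  74  76  74  76  35]
near 251.7923583984375 215.28073120117188 (39.9374885559082, 43.0969123840332) [ 0.5088 -0.0529  0.06  ] [ 0.5132 -0.0531  0.074 ] z 0.0602 bbox [ 230  195   44   42 1420]
  floor mean [ 0.5087 -0.0527  0.0606] floor xy-ext 0.051 0.053
[37 74 75 76 74 61 60 61 61 62 61 61 60 61 59 61 59 61 60 60 74 75 75 75
 37]
knob 326.30950927734375 189.73809814453125 15.355344772338867 top mean [ 0.5673 -0.1224  0.1196] 647 [ 0.58684733 -0.098432  ]
cupR 490.11334228515625 186.99472045898438 (30.499319076538086, 37.34280776977539) [ 0.5995 -0.3312  0.05  ] [ 0.6007 -0.3301  0.0507]
```

```bash
python3 -c "
from h import *
to(.6003,-.3302,.12)"
```

```text
t 2.02 pos [ 0.5452 -0.0759  0.2597] yaw 0.2021 zax [-8.0e-04 -2.4e-03 -1.0e+00] F [-0.7 -0.3 -0.6] op 0.0868
tool delta [0.0032 0.2599 0.1402]
```

{"fn": "arm_command", "kwargs": {"rows": [[[0,0,0],[0.0004,0.0325,0.0175],0.087],[[0,0,0],[0.0004,0.0325,0.0175],0.087],[[0,0,0],[0.0004,0.0325,0.0175],0.087],[[0,0,0],[0.0004,0.0325,0.0175],0.087],[[0,0,0],[0.0004,0.0325,0.0175],0.087],[[0,0,0],[0.0004,0.0325,0.0175],0.087],[[0,0,0],[0.0004,0.0325,0.0175],0.087],[[0,0,0],[0.0004,0.0325,0.0175],0.087],[[0,0,0],[0,0,0],0.087],[[0,0,0],[0,0,0],0.087]]}}

```text
t: 3.28
tool_pos: [0.601, -0.329, 0.1207]
orientation: [0.995, 0.101, 0.0, 0.001]
contact_force: [0.8, -0.7, -0.2]
opening: 1.001
grip_force: 0.0
```

```bash
cat >> h.py <<'E'
def cup(f,z=.05):
    p,d,c=view("wrist",f); g=cv2.cvtColor(p,cv2.COLOR_BGR2GRAY); v,u=np.mgrid[:420,:560]; T=np.array(c["T"])
    W=(np.stack([(u-c["cx"])/c["fx"],(v-c["cy"])/c["fy"],np.ones(u.shape)],-1)*d[...,None])@T[:3,:3].T+T[:3,3]
    t=np.array(r.get_state()["tool_pos"])
    m=((abs(W[...,2]-z)<.007)&(np.hypot(W[...,0]-t[0],W[...,1]-t[1])<.045)&(d>0)).astype(np.uint8)
    m=cv2.morphologyEx(m,cv2.MORPH_OPEN,np.ones((3,3)))
    if m.sum()<20: print("none"); return
    q=max(cv2.findContours(m,0,1)[0],key=cv2.contourArea); (x,y),e,_=cv2.fitEllipse(q)
    P=W[m>0]; (cx,cy),R=cv2.minEnclosingCircle((P[:,:2]*1000).astype(np.float32))
    print("ellipse",x,y,e,ray(c,x,y,z).round(4),"circle",cx,cy,R,"mean",P.mean(0).round(4))
E
python3 - <<'E'
from h import *
cup("w2"); to(.6003,-.3302,.024)
E
```

```text
ellipse 277.04779052734375 224.4738311767578 (60.939697265625, 62.20396041870117) [ 0.6013 -0.3293  0.05  ] circle 600.1963500976562 -329.5185852050781 25.216087341308594 mean [ 0.6013 -0.3293  0.0506]
t 3.33 pos [ 0.6016 -0.3282  0.1212] yaw 0.2039 zax [ 0.001  -0.0013 -1.    ] F [-0.6  0.5  0.4] op 0.0873
tool delta [-0.0017  0.0015  0.0972]
```

View pics/w2.png

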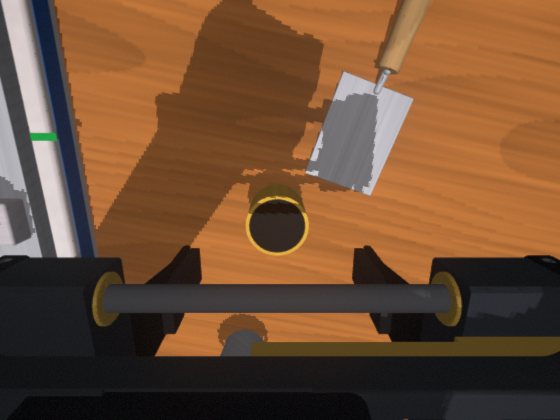

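The cup sits centred between the open fingers at (277,224). I'll descend and grip.

{"fn": "arm_command", "kwargs": {"rows": [[[0,0,0],[0,0.0005,0.02],0.087],[[0,0,0],[0,0,0.02],0.087],[[0,0,0],[0,0,0.02],0.087],[[0,0,0],[0,0,0.02],0.087],[[0,0,0],[0,0,0.016],0.087],[[0,0,0],[0,0,0],0.045],[[0,0,0],[0,0,0],0.045],[[0,0,0],[0,0,0],0.045],[[0,0,0],[0,0,0],0.045],[[0,0,0],[0,0,0],0.045],[[0,0,0],[0,0,0],0.045],[[0,0,0],[0,0,-0.02],0.045],[[0,0,0],[0,0,-0.03],0.045],[[0,0,0],[0,0,-0.03],0.045],[[0,0,0],[0,0,-0.03],0.045],[[0,0,0],[0,0,-0.03],0.045],[[0,0,0],[0,0,0],0.045],[[0,0,0],[0,0,0],0.045]], "force": 30}}

```text
t: 5.58
tool_pos: [0.6008, -0.3289, 0.1636]
orientation: [0.995, 0.102, -0.001, 0.0]
contact_force: [-0.8, 0.1, -3.0]
opening: 0.568
grip_force: 30.0
```

Run:
```python
from h import *
s=r.get_state(); z=s["tool_pos"][2]; cup("w3",z+.026); to(.5118,-.0532,.165)
```

```text
ellipse 276.5308532714844 264.2385559082031 (44.918663024902344, 128.48330688476562) [ 0.6127 -0.3262  0.1896] circle 608.5361938476562 -327.1251525878906 35.276485443115234 mean [ 0.6053 -0.3278  0.1889]
t 5.62 pos [ 0.6006 -0.3287  0.1629] yaw 0.2039 zax [-2.4e-03 -4.0e-04 -1.0e+00] F [-0.3 -0.8 -3.3] op 0.0492
tool delta [-0.0312 -0.2878 -0.002 ]
```

{"fn": "arm_command", "kwargs": {"rows": [[[0,0,0],[-0.0031,-0.0288,0],0.045],[[0,0,0],[-0.0031,-0.0288,0],0.045],[[0,0,0],[-0.0031,-0.0288,0],0.045],[[0,0,0],[-0.0031,-0.0288,0],0.045],[[0,0,0],[-0.0031,-0.0288,0],0.045],[[0,0,0],[-0.0031,-0.0288,0],0.045],[[0,0,0],[-0.0031,-0.0288,0],0.045],[[0,0,0],[-0.0031,-0.0288,0],0.045],[[0,0,0],[-0.0031,-0.0288,0],0.045],[[0,0,0],[-0.0031,-0.0288,0],0.045],[[0,0,0],[0,0,0],0.045],[[0,0,0],[0,0,0.02],0.045],[[0,0,0],[0,0,0.02],0.045],[[0,0,0],[0,0,0.015],0.045],[[0,0,0],[0,0,0],0.045],[[0,0,0],[0,0,0],0.045]]}}

```text
t: 7.62
tool_pos: [0.5137, -0.0537, 0.1094]
orientation: [0.995, 0.102, 0.001, 0.001]
contact_force: [0.4, -0.6, -3.1]
opening: 0.563
grip_force: 30.0
```

Run:
```python
from h import *
p,d,c=view("wrist","w4"); to(.5118,-.0532,.084)
T=np.array(c["T"]); v,u=np.mgrid[:420,:560]
W=(np.stack([(u-c["cx"])/c["fx"],(v-c["cy"])/c["fy"],np.ones(u.shape)],-1)*d[...,None])@T[:3,:3].T+T[:3,3]
m=((W[...,2]<.067)&(W[...,2]>.054)&(np.hypot(W[...,0]-.5902,W[...,1]+.0366)<.034)&(d>0)).astype(np.uint8)
m=cv2.morphologyEx(m,cv2.MORPH_OPEN,np.ones((5,5)))
q=max(cv2.findContours(m,0,1)[0],key=cv2.contourArea); (x,y),e,_=cv2.fitEllipse(q); print(x,y,e,ray(c,x,y,.06),ray(c,x,y,.074), W[m>0].mean(0), W[m>0].min(0),W[m>0].max(0))
```

```text
t 7.67 pos [ 0.5138 -0.0536  0.1097] yaw 0.2036 zax [ 0.0019 -0.0018 -1.    ] F [-0.3  0.6 -2.2] op 0.0493
tool delta [-0.0019 -0.0009  0.0257]
273.2350158691406 121.07359313964844 (83.0736312866211, 86.75646209716797) [ 0.59020361 -0.03559406  0.06      ] [ 0.59015061 -0.03572344  0.074     ] [ 0.59003661 -0.03564418  0.06063004] [ 0.5622117  -0.06289134  0.05773621] [ 0.61622503 -0.00879943  0.06698969]
```

View pics/w4.png

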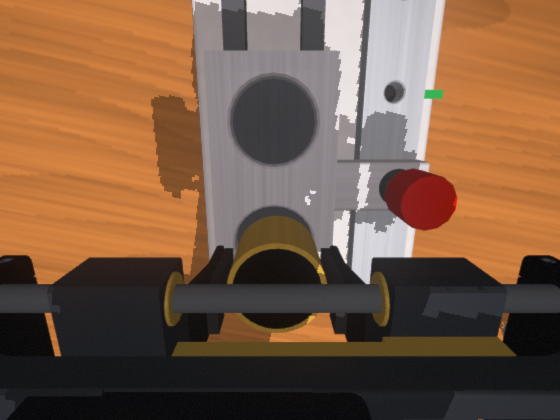

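The near pocket mouth shows just ahead of the held cup at (275,215), and the far pocket is well seen at (273,121), which refines the near target by about 2 mm. I'll correct and lower.

{"fn": "arm_command", "kwargs": {"rows": [[[0,0,0],[-0.0017,-0.0017,0],0.045],[[0,0,0],[0,0,0.007],0.045],[[0,0,0],[0,0,0.006],0.045],[[0,0,0],[0,0,0.005],0.045],[[0,0,0],[0,0,0],0.045],[[0,0,0],[0,0,0],0.045]]}}

```text
t: 8.43
tool_pos: [0.5111, -0.0522, 0.0911]
orientation: [0.995, 0.102, 0.0, 0.001]
contact_force: [-0.3, -0.8, -2.4]
opening: 0.567
grip_force: 30.0
```

{"fn": "arm_command", "kwargs": {"rows": [[[0,0,0],[0,0,0.003],0.045],[[0,0,0],[0,0,0.003],0.045],[[0,0,0],[0,0,0.001],0.045],[[0,0,0],[0,0,0],0.045],[[0,0,0],[0,0,0],0.045]]}}

```text
t: 9.05
tool_pos: [0.5121, -0.0521, 0.0851]
orientation: [0.995, 0.102, 0.001, 0.001]
contact_force: [-1.0, -0.3, 5.6]
opening: 0.566
grip_force: 30.0
```

Seated: 5.6 N upward force at the expected height. I'll release, rise, and go above the left cup.

{"fn": "arm_command", "kwargs": {"rows": [[[0,0,0],[0,0,0],0.068],[[0,0,0],[0,0,0],0.068],[[0,0,0],[0,0,0],0.068],[[0,0,0],[0,0,-0.015],0.068],[[0,0,0],[0,0,-0.025],0.068],[[0,0,0],[0,0,-0.03],0.087],[[0,0,0],[0,0,-0.03],0.087],[[0,0,0],[0.0153,-0.0328,0],0.087],[[0,0,0],[0.0153,-0.0328,0],0.087],[[0,0,0],[0.0153,-0.0328,0],0.087],[[0,0,0],[0.0153,-0.0328,0],0.087],[[0,0,0],[0.0153,-0.0328,0],0.087],[[0,0,0],[0.0153,-0.0328,0],0.087],[[0,0,0],[0.0153,-0.0328,0],0.087],[[0,0,0],[0.0153,-0.0328,0.02],0.087],[[0,0,0],[0.0153,-0.0328,0.02],0.087],[[0,0,0],[0.0153,-0.0328,0.025],0.087],[[0,0,0],[0,0,0],0.087],[[0,0,0],[0,0,0],0.087]]}}

```text
t: 11.42
tool_pos: [0.595, 0.2992, 0.1194]
orientation: [0.995, 0.101, 0.001, 0.001]
contact_force: [0.3, -0.0, -0.1]
opening: 1.002
grip_force: 0.0
```

Run:
```python
from h import *
cup("w5"); to(.5955,.3003,.0245)
```

```text
ellipse 274.8551940917969 224.25440979003906 (61.25425338745117, 62.29091262817383) [0.5957 0.3007 0.05  ] circle 594.3402099609375 300.34375 25.197338104248047 mean [0.5957 0.3008 0.0506]
t 11.47 pos [0.5954 0.2987 0.1198] yaw 0.2022 zax [ 0.002  -0.0021 -1.    ] F [ 0.3  0.  -0.8] op 0.0866
tool delta [ 0.0003 -0.0018  0.0952]
```

View pics/w5.png

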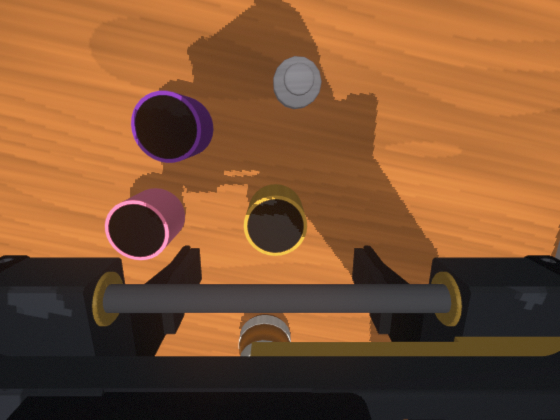

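The brass cup is at (275,224) between the fingers, with pink at (138,229) outside the left finger and the jar behind at (264,330), both low enough to clear. I'll descend, grip and lift.

{"fn": "arm_command", "kwargs": {"rows": [[[0,0,0],[0.0002,-0.0015,0.02],0.087],[[0,0,0],[0,0,0.02],0.087],[[0,0,0],[0,0,0.02],0.087],[[0,0,0],[0,0,0.02],0.087],[[0,0,0],[0,0,0.015],0.087],[[0,0,0],[0,0,0],0.045],[[0,0,0],[0,0,0],0.045],[[0,0,0],[0,0,0],0.045],[[0,0,0],[0,0,0],0.045],[[0,0,0],[0,0,0],0.045],[[0,0,0],[0,0,0],0.045],[[0,0,0],[0,0,-0.02],0.045],[[0,0,0],[0,0,-0.03],0.045],[[0,0,0],[0,0,-0.03],0.045],[[0,0,0],[0,0,-0.03],0.045],[[0,0,0],[0,0,-0.03],0.045],[[0,0,0],[0,0,0],0.045],[[0,0,0],[0,0,0],0.045]], "force": 30}}

```text
t: 13.72
tool_pos: [0.5936, 0.3011, 0.1625]
orientation: [0.995, 0.102, -0.001, 0.001]
contact_force: [0.2, -0.2, -3.0]
opening: 0.566
grip_force: 30.0
```

Run:
```python
from h import *
to(.5902,-.0360,.163)
```

```text
t 13.72 pos [0.5936 0.3011 0.1625] yaw 0.204 zax [-0.0012 -0.0027 -1.    ] F [ 0.2 -0.2 -3. ] op 0.0492
tool delta [-0.0716  0.3294  0.0004]
```

{"fn": "arm_command", "kwargs": {"rows": [[[0,0,0],[-0.0065,0.0299,0],0.045],[[0,0,0],[-0.0065,0.03,0],0.045],[[0,0,0],[-0.0065,0.03,0],0.045],[[0,0,0],[-0.0065,0.03,0],0.045],[[0,0,0],[-0.0065,0.03,0],0.045],[[0,0,0],[-0.0065,0.03,0],0.045],[[0,0,0],[-0.0065,0.03,0],0.045],[[0,0,0],[-0.0065,0.03,0],0.045],[[0,0,0],[-0.0065,0.03,0],0.045],[[0,0,0],[-0.0065,0.03,0],0.045],[[0,0,0],[-0.0065,0.03,0],0.045],[[0,0,0],[0,0,0.025],0.045],[[0,0,0],[0,0,0.025],0.045],[[0,0,0],[0,0,0],0.045],[[0,0,0],[0,0,0],0.045]]}}

```text
t: 15.6
tool_pos: [0.5913, -0.0358, 0.1141]
orientation: [0.995, 0.102, 0.0, 0.001]
contact_force: [0.7, 0.6, -1.9]
opening: 0.567
grip_force: 30.0
```

Run:
```python
from h import *
for i in range(3): to(.5902,-.0360,.085); grab_frame("side")
view("side","s2")
```

```text
t 15.6 pos [ 0.5913 -0.0358  0.1141] yaw 0.2041 zax [ 2.0e-04 -1.4e-03 -1.0e+00] F [ 0.7  0.6 -1.9] op 0.0493
tool delta [-0.0011 -0.0001  0.0291]
t 15.65 pos [ 0.5918 -0.0358  0.1147] yaw 0.2042 zax [ 0.0015 -0.0016 -1.    ] F [ 0.8  0.  -2.5] op 0.0495
tool delta [-0.0016 -0.0002  0.0297]
t 15.7 pos [ 0.5919 -0.0358  0.115 ] yaw 0.204 zax [ 0.0021 -0.0017 -1.    ] F [-0.5 -0.4 -1.5] op 0.0493
tool delta [-0.0018 -0.0002  0.03  ]
```

{"fn": "arm_command", "kwargs": {"rows": [[[0,0,0],[-0.0014,0,0.004],0.045],[[0,0,0],[0,0,0.007],0.045],[[0,0,0],[0,0,0.007],0.045],[[0,0,0],[0,0,0.005],0.045],[[0,0,0],[0,0,0],0.045],[[0,0,0],[0,0,0],0.045]]}}

```text
t: 16.55
tool_pos: [0.5901, -0.0363, 0.0912]
orientation: [0.995, 0.102, 0.0, 0.001]
contact_force: [0.5, 0.4, -2.5]
opening: 0.569
grip_force: 30.0
```

{"fn": "arm_command", "kwargs": {"rows": [[[0,0,0],[0,0,0.003],0.045],[[0,0,0],[0,0,0.003],0.045],[[0,0,0],[0,0,0.001],0.045],[[0,0,0],[0,0,0],0.045],[[0,0,0],[0,0,0],0.045]]}}

```text
t: 17.18
tool_pos: [0.5899, -0.0364, 0.0842]
orientation: [0.995, 0.102, 0.0, 0.001]
contact_force: [0.1, 0.2, -1.5]
opening: 0.567
grip_force: 30.0
```

{"fn": "arm_command", "kwargs": {"rows": [[[0,0,0],[0,0,0.001],0.045],[[0,0,0],[0,0,0.0005],0.045],[[0,0,0],[0,0,0],0.045]]}}

```text
t: 17.55
tool_pos: [0.5902, -0.0363, 0.0841]
orientation: [0.995, 0.102, 0.001, 0.001]
contact_force: [-3.4, -0.1, 7.1]
opening: 0.564
grip_force: 30.0
```

Seated with 7 N. Release, rise, and go above the knob.

{"fn": "arm_command", "kwargs": {"rows": [[[0,0,0],[0,0,0],0.068],[[0,0,0],[0,0,0],0.068],[[0,0,0],[0,0,0],0.068],[[0,0,0],[0,0,-0.015],0.068],[[0,0,0],[0,0,-0.03],0.068],[[0,0,0],[0,0,-0.03],0.06],[[0,0,0],[-0.01,0.02,0],0.055],[[0,0,0],[-0.01,0.02,0],0.055],[[0,0,0],[-0.01,0.02,0],0.055],[[0,0,0],[-0.01,0.02,0],0.055],[[0,0,0],[0,0,0],0.055],[[0,0,0],[0,0,0],0.055]]}}

```text
t: 19.05
tool_pos: [0.5674, -0.1215, 0.1584]
orientation: [0.995, 0.102, 0.001, 0.001]
contact_force: [-0.1, -0.4, 0.1]
opening: 0.632
grip_force: 0.0
```

Run:
```python
from h import *
p,d,c=view("wrist","w6"); to(.5672,-.1222,.096)
T=np.array(c["T"]); v,u=np.mgrid[:420,:560]
W=(np.stack([(u-c["cx"])/c["fx"],(v-c["cy"])/c["fy"],np.ones(u.shape)],-1)*d[...,None])@T[:3,:3].T+T[:3,3]
hsv=cv2.cvtColor(p,cv2.COLOR_BGR2HSV); red=(hsv[...,1]>150)&((hsv[...,0]<6)|(hsv[...,0]>172))
s=red&(W[...,2]>.114)&(W[...,2]<.124); print("knob",W[s].mean(0).round(4),s.sum(),cv2.minEnclosingCircle((W[s][:,:2]*1000).astype(np.float32)))
for n,P in (("near",(.5118,-.0519)),("far",(.5902,-.0357))):
    s=(np.hypot(W[...,0]-P[0],W[...,1]-P[1])<.032)&(W[...,2]>.1)&(d>0); print(n,s.sum(), W[s].mean(0).round(4) if s.any() else "", np.percentile(W[s][:,2],[5,95]) if s.any() else "")
```

```text
t 19.1 pos [ 0.5674 -0.1212  0.1582] yaw 0.2056 zax [ 1.4e-03 -9.0e-04 -1.0e+00] F [-0.4  0.3 -0.8] op 0.0552
tool delta [-0.0005  0.0009  0.0622]
knob [ 0.569  -0.1218  0.1181] 1286 ((567.9500732421875, -121.82410430908203), 14.789002418518066)
near 658 [ 0.529  -0.0569  0.1085] [0.10110436 0.11163436]
far 14287 [ 0.5848 -0.0488  0.207 ] [0.10997926 0.26948598]
```

View pics/w6.png

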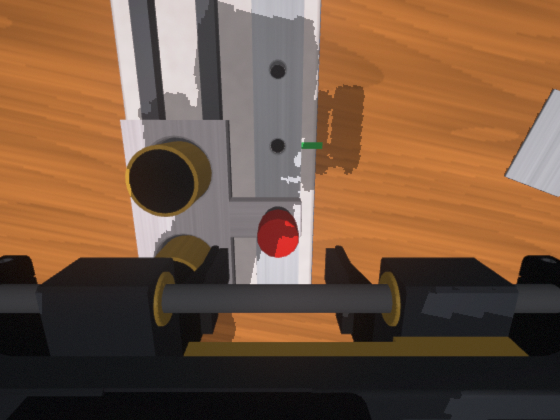

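The wrist view shows the far cup upright in its pocket at (167,178), the near cup at (185,255), the knob at (278,233) between the fingers, and the green mark at (312,146). Knob height and position are as expected. I'll descend and grip it.

{"fn": "arm_command", "kwargs": {"rows": [[[0,0,0],[0,0.0005,0.02],0.055],[[0,0,0],[0,0,0.02],0.055],[[0,0,0],[0,0,0.02],0.055],[[0,0,0],[0,0,0.011],0.055],[[0,0,0],[0,0,0],0.024],[[0,0,0],[0,0,0],0.024],[[0,0,0],[0,0,0],0.024],[[0,0,0],[0,0,0],0.024],[[0,0,0],[0,0,0],0.024],[[0,0,0],[0,0,0],0.024]], "force": 50}}

```text
t: 20.35
tool_pos: [0.5673, -0.1225, 0.087]
orientation: [0.995, 0.102, 0.001, 0.0]
contact_force: [-0.3, 2.9, 0.6]
opening: 0.328
grip_force: 50.0
```

{"fn": "arm_command", "kwargs": {"rows": [[[0,0,0],[0,0,-0.004],0.024],[[0,0,0],[0,0,-0.004],0.024],[[0,0,0],[0,0,-0.004],0.024],[[0,0,0],[0,0,-0.0035],0.024],[[0,0,0],[0,0,0],0.024],[[0,0,0],[0,0,0],0.024]]}}

```text
t: 21.1
tool_pos: [0.5658, -0.1228, 0.1013]
orientation: [0.995, 0.102, -0.001, 0.0]
contact_force: [-0.3, 4.7, -9.6]
opening: 0.335
grip_force: 50.0
```

Spring force of 9.6 N at 18 mm up means the pin is clear. Slide along the shuttle's x.

{"fn": "arm_command", "kwargs": {"rows": [[[0,0,0],[0.002,-0.0005,0],0.024],[[0,0,0],[0.004,0,0],0.024],[[0,0,0],[0.006,0,0],0.024],[[0,0,0],[0.006,0,0],0.024],[[0,0,0],[0.006,0,0],0.024],[[0,0,0],[0.006,0,0],0.024],[[0,0,0],[0.006,0,0],0.024],[[0,0,0],[0.006,0,0],0.024],[[0,0,0],[0.006,0,0],0.024],[[0,0,0],[0.005,0,0],0.024],[[0,0,0],[0.004,0,0],0.024],[[0,0,0],[0.002,0,0],0.024],[[0,0,0],[0,0,0],0.024],[[0,0,0],[0,0,0],0.024]]}}

```text
t: 22.85
tool_pos: [0.625, -0.1105, 0.1023]
orientation: [0.995, 0.102, 0.001, 0.001]
contact_force: [-0.9, 5.6, -10.6]
opening: 0.332
grip_force: 50.0
```

Run:
```python
from h import *
x0=np.array([.5673,-.1225]); 
for i in range(3):
    s=r.get_state(); q=np.array(s["tool_pos"])[:2]-x0; print("travel",q@[np.cos(.204),np.sin(.204)], "lat",q@[-np.sin(.204),np.cos(.204)]); to(0,0,0); grab_frame("side")
p,d,c=view("side","s3"); g,_,_=view("top","t3")
f=np.load("top0.npz")
def knob(p,c,z):
    hsv=cv2.cvtColor(p,cv2.COLOR_BGR2HSV); m=((hsv[...,1]>150)&((hsv[...,0]<6)|(hsv[...,0]>172))&(hsv[...,2]>100)).astype(np.uint8)
    m[:160]=0; return m.sum()
print(knob(g,None,0))
```

```text
travel 0.05896311734171949 lat 3.5483478036609645e-05
t 22.85 pos [ 0.625  -0.1105  0.1023] yaw 0.204 zax [ 0.0013 -0.0013 -1.    ] F [ -0.9   5.6 -10.6] op 0.0288
tool delta [-0.5898 -0.235   0.1014]
travel 0.05900590527121317 lat 5.3960426839595385e-05
t 22.9 pos [ 0.6251 -0.1105  0.1024] yaw 0.204 zax [ 0.0015 -0.0013 -1.    ] F [-2.   3.8 -9.8] op 0.0289
tool delta [-0.5898 -0.235   0.1013]
travel 0.059001890236708474 lat 8.02808786250029e-05
t 22.95 pos [ 0.6251 -0.1105  0.1024] yaw 0.204 zax [ 0.0015 -0.0012 -1.    ] F [ -1.2   5.1 -10.4] op 0.0286
tool delta [-0.5898 -0.235   0.1013]
0
```

View pics/s3.png

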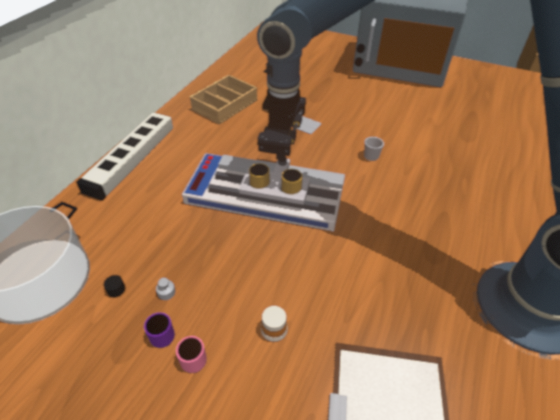

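The side view shows both cups upright on the moved carriage at (259,176) and (291,181), with the gripper still on the knob and the tin, jar and weight untouched. Travel is about 59 mm. I'll add 1 mm and lower the pin, watching the force.

{"fn": "arm_command", "kwargs": {"rows": [[[0,0,0],[0.001,0,0],0.024],[[0,0,0],[0,0,0.003],0.024],[[0,0,0],[0,0,0.003],0.024],[[0,0,0],[0,0,0.003],0.024],[[0,0,0],[0,0,0],0.024],[[0,0,0],[0,0,0],0.024]]}}

```text
t: 23.85
tool_pos: [0.6266, -0.1102, 0.0946]
orientation: [0.995, 0.102, 0.001, 0.001]
contact_force: [-2.7, 4.7, -5.8]
opening: 0.334
grip_force: 50.0
```

The spring still pulls (−5.8 N) at about 11 mm, so the pin has entered the hole. Continue down.

{"fn": "arm_command", "kwargs": {"rows": [[[0,0,0],[0,0,0.003],0.024],[[0,0,0],[0,0,0.003],0.024],[[0,0,0],[0,0,0.003],0.024],[[0,0,0],[0,0,0.002],0.024],[[0,0,0],[0,0,0],0.024],[[0,0,0],[0,0,0],0.024]]}}

```text
t: 24.6
tool_pos: [0.6265, -0.1102, 0.0851]
orientation: [0.995, 0.102, 0.001, 0.001]
contact_force: [-5.6, 4.5, 2.2]
opening: 0.331
grip_force: 50.0
```

{"fn": "arm_command", "kwargs": {"rows": [[[0,0,0],[-0.001,0,0.001],0.024],[[0,0,0],[0,0,0.0015],0.024],[[0,0,0],[0,0,0.001],0.024],[[0,0,0],[0,0,0],0.024],[[0,0,0],[0,0,0],0.024]]}}

```text
t: 25.22
tool_pos: [0.6266, -0.1103, 0.0836]
orientation: [0.995, 0.102, 0.002, 0.001]
contact_force: [-8.4, 5.9, 11.6]
opening: 0.332
grip_force: 50.0
```

{"fn": "arm_command", "kwargs": {"rows": [[[0,0,0],[-0.0015,0.0003,0],0.024],[[0,0,0],[0,0,0],0.024],[[0,0,0],[0,0,0],0.024],[[0,0,0],[0,0,0],0.024]]}}

```text
t: 25.72
tool_pos: [0.6264, -0.1103, 0.0836]
orientation: [0.995, 0.102, 0.004, 0.001]
contact_force: [-5.1, 7.5, 9.8]
opening: 0.33
grip_force: 50.0
```

{"fn": "arm_command", "kwargs": {"rows": [[[0,0,0],[0,-0.0008,0.001],0.024],[[0,0,0],[0,0,0],0.024],[[0,0,0],[0,0,0],0.024],[[0,0,0],[0,0,0],0.024]]}}

```text
t: 26.22
tool_pos: [0.6265, -0.1102, 0.0835]
orientation: [0.995, 0.102, 0.004, 0.002]
contact_force: [-7.0, 5.5, 14.9]
opening: 0.33
grip_force: 50.0
```

Run:
```python
from h import *
for i in range(3): to(0,0,0); s=r.get_state(); print(s["tool_pos"],s["wrist_torque"],s["contact_force"]); p,d,c=view("wrist","w7")
T=np.array(c["T"]); v,u=np.mgrid[:420,:560]
W=(np.stack([(u-c["cx"])/c["fx"],(v-c["cy"])/c["fy"],np.ones(u.shape)],-1)*d[...,None])@T[:3,:3].T+T[:3,3]
hsv=cv2.cvtColor(p,cv2.COLOR_BGR2HSV); red=(hsv[...,1]>150)&((hsv[...,0]<6)|(hsv[...,0]>172))
print(red.sum()); 
if red.any():
    z=W[red]; print(np.percentile(z[:,2],[50,80,95]), z.mean(0)); top=z[abs(z[:,2]-np.percentile(z[:,2],80))<.003]; print(top.mean(0),len(top))
```

```text
t 26.23 pos [ 0.6265 -0.1102  0.0835] yaw 0.204 zax [ 0.0082 -0.0027 -1.    ] F [-7.   5.5 14.9] op 0.0287
tool delta [-0.5918 -0.2352  0.0781]
[ 0.62648279 -0.11024884  0.08354484] [ 1.30589772  1.53599432 -0.01037314] [-6.99912433  5.50892134 14.85302035]
t 26.27 pos [ 0.6265 -0.1103  0.0835] yaw 0.2039 zax [ 0.0083 -0.0027 -1.    ] F [-6.9  5.1 13.9] op 0.0288
tool delta [-0.5918 -0.2352  0.0781]
[ 0.62648477 -0.1102658   0.08353613] [1.3709196  1.55781293 0.01994807] [-6.91311128  5.14486854 13.91691541]
t 26.32 pos [ 0.6265 -0.1103  0.0835] yaw 0.2039 zax [ 0.0083 -0.0028 -1.    ] F [-7.   5.  14.1] op 0.0286
tool delta [-0.5918 -0.2352  0.0781]
[ 0.62646889 -0.11031256  0.0835346 ] [ 1.28827937  1.54669611 -0.0069756 ] [-7.02171383  5.02531714 14.14636407]
1963
[0.11326551 0.11447348 0.11504573] [ 0.63594819 -0.10788834  0.10943901]
[ 0.63380777 -0.10839288  0.11408928] 1123
```

View pics/w7.png

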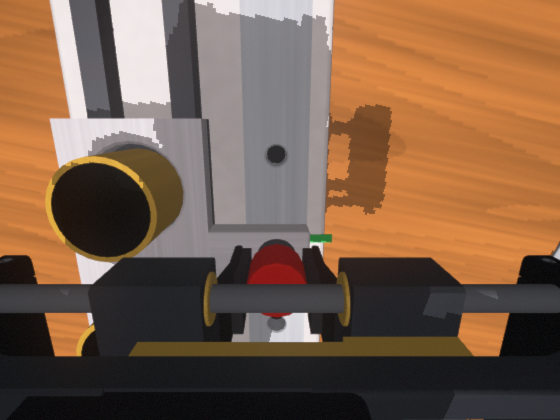

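The knob top is at 0.114 m (88 + 26 mm, so fully home). It doesn't move under more push, which stands at a steady 14 N. The green mark is beside the knob at (320,238), only the last hole is free ahead at (276,155), and the far cup is upright. Hand in.

```bash
python3 -c "
from h import *
print(ticket.finish_job())"
```

```text
the job is handed in; nothing more can be done
None
```

The job is handed in: both brass cups stand seated in the pockets, the carriage is at the green-marked hole, and the pin is fully home with the knob gripped and pressed down at about 14 N (26 s used; the verdict was not shown).

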